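# Sort the stirring bars, stoppers and hose connector into their trays

### The job

Clear the loose parts on the lab bench into the three steel trays: lay both white stirring bars in the long narrow tray, lengthwise along it and flat on its floor; stand both black rubber stoppers upright in the round dish, narrow end down as they are now; and stand the brass hose connector upright on its hexagon in the square tray. Leave the amber bottle and the white beaker where they stand.

Things in the scene. Friction and masses are not known exactly. Their poses are not given: they have to be found in the camera images.
- stir_bar1: loose white magnetic stirring bar, a plain octagonal rod 60 mm long and 12 mm across flats. It lies on the bench on one flat, 12 mm high. Origin: the middle of the rod, on its axis (6 mm above what it lies on); x runs along the rod.
- stopper1: loose black rubber stopper, a solid cone standing on its narrow end: 31 mm across at the bottom, 38 mm across at the top, 36 mm high. Origin: centre of its underside; z up along its axis.
- stir_bar2: loose white magnetic stirring bar, a plain octagonal rod 60 mm long and 12 mm across flats; the same as the other one. It lies on the bench on one flat, 12 mm high. Origin: the middle of the rod, on its axis (6 mm above what it lies on); x runs along the rod.
- stopper2: loose black rubber stopper, a solid cone standing on its narrow end: 31 mm across at the bottom, 38 mm across at the top, 36 mm high; the same as the other one. Origin: centre of its underside; z up along its axis.
- connector: loose brass hose connector standing on its hexagon: hexagonal foot 28 mm across flats and 16 mm high, above it a barbed upright stem 15 mm across up to 52 mm high. Origin: centre of its underside; z up along the stem.
- long_tray: open stainless steel tray, long and narrow, 80 x 170 mm outside. Walls and floor 3 mm thick, rim 18 mm above the bench, fixed to the bench. Origin: centre of its underside, on the bench; z up, y along its long (170 mm) direction, x across it. It has room for both bars end to end.
- round_dish: open stainless steel round dish, 130 mm across at the rim and 126 mm at the bottom (outside). Walls and floor 3 mm thick, rim 18 mm above the bench, fixed to the bench. Origin: centre of its underside, on the bench; z up along its axis. It has room for both stoppers side by side.
- square_tray: open stainless steel square tray, 115 x 115 mm outside. Walls and floor 3 mm thick, rim 18 mm above the bench, fixed to the bench. Origin: centre of its underside, on the bench; z up, x and y parallel to its sides.
- reagent_bottle: bystander: amber glass bottle with a blue cap, 68 mm across, 125 mm high, standing loose on the bench at the robot's right; not to be disturbed. Origin: centre of its underside.
- beaker: bystander: white open beaker, 70 mm across, 85 mm high, standing loose on the bench at the robot's left; not to be disturbed. Origin: centre of its underside.

How it is judged (in metres and radians):
At the end, for the whole second after the job is handed in: Bars on the long tray's floor, within 20 degrees of its length; stoppers upright (0.15 rad), narrow end down, on the dish floor within 47 mm of its axis; connector upright (0.15 rad) on the square tray's floor (origin heights above the tray's underside: under 8 mm, bars 14 mm); all at rest (x of stir_bar1 in the frame of long_tray between -0.034 and 0.034 m and y of stir_bar1 in the frame of long_tray between -0.056 and 0.056 m and z of each of stir_bar1, stir_bar2 in the frame of long_tray below 0.014 m and angle between the x axis of each of stir_bar1, stir_bar2 and the y axis of long_tray, either way round below 0.35 rad and horizontal distance between each of stopper1, stopper2 and round_dish below 0.047 m and z of each of stopper1, stopper2 in the frame of round_dish below 0.008 m and angle between each of stopper1, stopper2, connector's own z axis and vertical below 0.15 rad and x of stir_bar2 in the frame of long_tray between -0.034 and 0.034 m and y of stir_bar2 in the frame of long_tray between -0.056 and 0.056 m and x of connector in the frame of square_tray between -0.045 and 0.045 m and y of connector in the frame of square_tray between -0.045 and 0.045 m and z of connector in the frame of square_tray below 0.008 m and linear speed of each of stir_bar1, stopper1, stir_bar2, stopper2, connector below 0.02 m/s and angular speed of each of stir_bar1, stopper1, stir_bar2, stopper2, connector below 0.3 rad/s); the robot touches nothing.
It fails at once if the amber bottle is shifted by more than 30 mm or tipped (distance of reagent_bottle from where it was at the start of the episode above 0.03 m or angle between reagent_bottle's own z axis and vertical above 0.3 rad).
It fails at once if the white beaker is shifted by more than 30 mm or tipped (distance of beaker from where it was at the start of the episode above 0.03 m or angle between beaker's own z axis and vertical above 0.3 rad).
It also fails if it takes over 106 s, if anything falls off the work surface, if the arm or the gripper's body presses on something with over 40 N, if the wrist force passes 120 N, or if a joint passes its speed limit or range.

### The arm

A 6-joint arm with a two-finger parallel gripper is mounted at the origin on the work surface. World frame = base frame: x ahead of the robot, y to its left, z up, the work surface at z = 0. Lengths are in m, angles in degrees, forces in N, time in s.
With the tool pointing down it reaches from about 0.375 to 0.9 m from the base axis. Payload 3.1 kg.
Tool frame: the origin (TCP) lies midway between the tips of the shut fingers; the grasp point (between the pads) lies 19 mm behind it (bot.hold_point_z is the distance from the TCP to the grasp point, in m); z points along the fingers, y is the line along which they close (so a half turn about z gives the same grasp; the last joint's range is limited). The gripper opens to 87 mm and grips with 3 to 60 N. Pads are 19 mm wide; open, the fingers measure 117 mm over their backs; the gripper's body (75 mm by 190 mm) begins 51 mm behind the grasp point.
Start: joints at [-86.66, 30.224, 82.088, -0, 67.689, -10.227], TCP at [0.147, -0.608, 0.223] pointing down, gripper open.
Joint ranges: [-176.69, 176.69], [-43.24, 126.21], [12.49, 139.97], [-82, 262], [0, 151.66], [-163.58, 163.58]. Speed limits (degrees/s): [159.86, 159.86, 180, 180, 180, 180].

### API

Orientations are given as a 3x3 rotation matrix whose columns are the frame's x, y, z axes.
In Python, from rig import read_state, optics, order, bot gives the robot as it stands.
- The arm moves only by the tool drive_tool, never from a script. Its argument "steps" is a list of rows, each a list of 7 numbers: the finger opening in mm, from 0 to 87, then the shift along the tool's x, y, z normalised to -1 to 1, where 1 is 0.12 m, then the turn, a rotation vector about the tool's x, y, z normalised to -1 to 1, where 1 is 1.5 rad. In form: [[jaw, tx, ty, tz, ax, ay, az], ...]. A call has 1 to 8 rows; each row is the pose to reach, as a shift and turn from the pose commanded when the call began, along the tool's axes at that moment; what a row does not reach only later rows make up. A row lasts 1/10 s, in which the tool goes at most 50 mm and 8.59 degrees, less where a joint would pass 70% of its speed; a pose out of reach is approached as far as the arm can. A call with a number of a shift or a turn outside -1 to 1 is refused whole. A call with a gripper value outside its range is refused whole. The fingers move at their own pace and stop on an object; the grip force is fixed at half the most. Time passes only in rows, so rows that repeat a pose let the fingers close. It gives the time, the measured TCP pose, the force, the opening and the grip force at its end, in the units of the state.
- read_state(): the state, without advancing time (a new reading comes with each control period).
- optics.capture(name): name is "scene" or "top" or "wrist"; returns a dict with "color" (480x640x3 uint8, blue, green, red), "range_z" (480x640 float32, m along the optical axis (not along the pixel's ray), 0 where there is no reading), "fx", "fy", "cx", "cy" (pixels), "rvec" (rotation vector, rad) and "tvec" (3), from world to camera coordinates, as OpenCV has them. Camera axes: x right, y down, z forward; pixel columns grow to the right and rows downward; lengths in m; the calibration is good to about 2 mm. The wrist camera is an equidistant fisheye: a pixel r from the principal point sees the ray r / f radians off the axis. A picture is of the moment at which its call begins.
- order.hand_in(): hands the job in; it is judged then, once.
The state is a dict: "time_s": time; "joint_positions": joint angles; "qvel": joint speeds; "tau": joint torques, N m; "position": TCP position; "tcp_rot": TCP orientation; "force": force on the tool from outside, world axes, zero at the start; "moment": the same for the moment, N m; "opening": opening from 0.0 (shut) to 1.0 (fully open); "grasp_force": force on a finger pad.
Only numpy, scipy, OpenCV 4.12 (cv2) and the standard library are available. Lean on these libraries where they do the work, as an engineer would, in place of code of your own. Each camera call takes 0.05 s, during which the arm holds its last target. There are 200 camera calls.

## Working session

There is one attempt and no reset: what is moved stays moved. The work goes in short steps, Python scripts to look and compute and a tool call to move; the robot and the scene stay as the last step left them, time stands still between calls to the robot, and variables do not carry over. Pictures are saved under pics/ and viewed, at most 14 in all, crops included, and the job is handed in when it is done.

Besides the shell and the picture viewer there is one more tool, called after "Emit:" as a command line: name --pt "numbers of a row" for each row, then --argument value for the rest. drive_tool: Moves the arm, as the interface text tells. Scaled input: -1 to 1 covers 0.12 m each way for a shift and 1.5 rad each way for a turn. Its arguments: {"type":"object","properties":{"steps":{"type":"array"}},"required":["steps"]}

```bash
ls; mkdir -p pics
python3 - <<'E'
from rig import read_state, optics, bot
import cv2,numpy as np
s=read_state(); print(s['time_s'],s['position'],s['tcp_rot'],bot.hold_point_z,s['opening'])
for n in ('scene','top'):
    c=optics.capture(n); np.savez(f'{n}0.npz',**c); cv2.imwrite(f'pics/{n}0.png',c['color'])
    print(n,c['fx'],c['cx'],c['cy'],c['rvec'],c['tvec'])
E
```

```text
pics
0.0 [ 0.14660554 -0.60680664  0.22157873] [[ 9.72099223e-01  2.34570012e-01 -9.72976109e-05]
 [ 2.34569664e-01 -9.72096880e-01  2.17461152e-03]
 [ 4.15515946e-04 -2.13676124e-03 -9.99997631e-01]] 0.0187 1.0008581932364964
scene 511.88871333929524 329.7668560457861 239.90139212427064 [ 1.26048636  2.10965989 -1.04609548] [ 0.26625448 -0.24045516  1.52170013]
top 529.8386897514392 329.65206641742384 235.71682772682905 [ 2.13742866 -2.17719177  0.13227943] [-0.00746317  0.5390787   1.18410269]
```

View pics/top0.png

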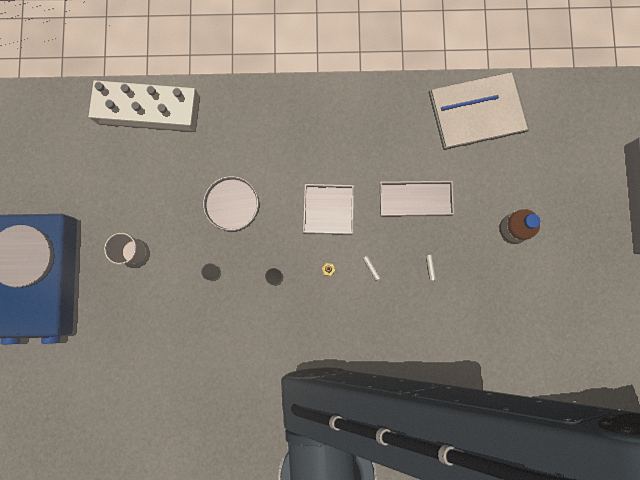

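View pics/scene0.png

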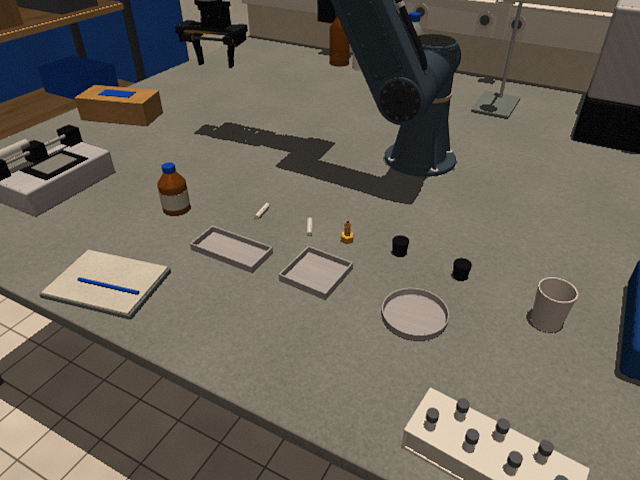

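The top view shows the stoppers at (211,272) and (274,276), the connector at (328,269), and the bars at (371,268) and (431,267). The dish is at (231,204), the square tray at (328,209), the long tray at (416,198), the beaker at (125,250) and the bottle at (520,226). The scene view shows the same items: stoppers at (461,268) and (400,245), the connector at (347,232), and the bars at (310,226) and (262,211).

```bash
cat > h.py <<'E'
import numpy as np, cv2
from rig import read_state, optics
class Cam:
    def __init__(s,c,fish=False):
        s.c=c; s.R=cv2.Rodrigues(np.array(c['rvec'],float))[0]; s.t=np.array(c['tvec'],float).ravel(); s.o=-s.R.T@s.t; s.fish=fish
        s.hsv=cv2.cvtColor(c['color'],cv2.COLOR_BGR2HSV); s.gray=cv2.cvtColor(c['color'],cv2.COLOR_BGR2GRAY)
    def ray(s,uv):
        x=(uv[0]-s.c['cx'])/s.c['fx']; y=(uv[1]-s.c['cy'])/s.c['fy']
        if s.fish:
            r=np.hypot(x,y)+1e-12; d=np.array([x/r*np.sin(r),y/r*np.sin(r),np.cos(r)])
        else: d=np.array([x,y,1.])
        d=s.R.T@d; return d/np.linalg.norm(d)
    def plane(s,uv,z):
        d=s.ray(uv); return s.o+d*(z-s.o[2])/d[2]
def tri(a,ua,b,ub):
    da,db=a.ray(ua),b.ray(ub); k=np.linalg.lstsq(np.c_[da,-db],b.o-a.o,rcond=None)[0]
    p,q=a.o+k[0]*da,b.o+k[1]*db; return (p+q)/2,np.linalg.norm(p-q)
def blob(mask,u,v,r):
    m=np.zeros_like(mask); u,v=int(u),int(v); sl=np.s_[max(v-r,0):v+r,max(u-r,0):u+r]; m[sl]=mask[sl]
    cs=cv2.findContours(m,cv2.RETR_EXTERNAL,cv2.CHAIN_APPROX_NONE)[0]
    return max(cs,key=cv2.contourArea)
def cen(k):
    M=cv2.moments(k); return np.array([M['m10'],M['m01']])/M['m00']
E
cat > m.py <<'E'
from h import *
np.set_printoptions(precision=4,suppress=True)
T,S=[Cam(dict(np.load(f'{n}0.npz'))) for n in('top','scene')]
mk=lambda f:f.astype(np.uint8)*255
dark=lambda c:mk(c.gray<45); white=lambda c:mk(c.gray>165); brass=lambda c:mk((c.hsv[...,1]>110)&(c.hsv[...,0]>12)&(c.hsv[...,0]<35)&(c.gray>40))
for n,a,b in(('st1?',(211,272),(461,268)),('st2?',(274,276),(400,245))):
    k=blob(dark(T),*a,16);l=blob(dark(S),*b,16)[:,0]
    e=(l[l[:,0]==l[:,0].min()].mean(0)+l[l[:,0]==l[:,0].max()].mean(0))/2
    print(n,tri(T,cen(k),S,e),cv2.contourArea(k),'plane36',T.plane(cen(k),.036))
k=blob(brass(T),328,269,14);l=blob(brass(S),347,232,18)[:,0]
print('conn',cen(k),cv2.boundingRect(k),'tip',tri(T,cen(k),S,l[l[:,1]==l[:,1].min()].mean(0)),'plane16',T.plane(cen(k),.016),T.plane(cen(k),.05))
for n,a,b in(('bar',(371,268),(310,226)),('bar',(431,267),(262,211))):
    k=blob(white(T),*a,18);l=blob(white(S),*b,16)
    r=cv2.minAreaRect(k); P=np.array([T.plane(p,.012) for p in cv2.boxPoints(r)])
    w=cv2.fitLine(k,2,0,.01,.01).ravel(); A,B=T.plane(w[2:]-10*w[:2],.01),T.plane(w[2:]+10*w[:2],.01); d=B-A
    print(n,tri(T,cen(k),S,cen(l)),'plane12',T.plane(cen(k),.01),'yaw',np.degrees(np.arctan2(d[1],d[0])),np.linalg.norm(P-np.roll(P,1,0),axis=1)[:2])
for n,a,b,r in(('long',(416,198),(231,248),45),('sq',(328,209),(316,271),40),('dish',(231,204),(414,313),36)):
    g=mk((T.gray>125));g=cv2.morphologyEx(g,cv2.MORPH_CLOSE,np.ones((5,5)));k=blob(g,*a,r)
    q=mk((S.gray>125));q=cv2.morphologyEx(q,cv2.MORPH_CLOSE,np.ones((5,5)));l=blob(q,*b,r)
    R=cv2.minAreaRect(cv2.convexHull(k)); P=np.array([T.plane(p,.018) for p in cv2.boxPoints(R)]); E=P-np.roll(P,1,0)
    print(n,'ctr18',P.mean(0),'sides',np.linalg.norm(E,axis=1),'yaw',np.degrees(np.arctan2(E[:,1],E[:,0])),'tri',tri(T,R[0],S,cen(cv2.convexHull(l))), cv2.boundingRect(l))
for n,u in(('bottle',(520,226)),('beaker',(126,250))): print(n,T.plane(u,.06))
E
python3 m.py
python3 - <<'E'
import cv2
T=cv2.imread('pics/top0.png');S=cv2.imread('pics/scene0.png')
a=cv2.resize(T[165:295,190:460],None,fx=2.9,fy=2.2);b=cv2.resize(S[190:345,180:490],None,fx=2.5,fy=1.8)
cv2.imwrite('pics/crop.png',cv2.vconcat([cv2.resize(a,(783,290)),cv2.resize(b,(783,300))]))
E
```

```text
Traceback (most recent call last):
  File "m.py", line 7, in <module>
    k=blob(dark(T),*a,16);l=blob(dark(S),*b,16)[:,0]
  File "h.py", line 21, in blob
    return max(cs,key=cv2.contourArea)
ValueError: max() iterable argument is empty
```

View pics/crop.png

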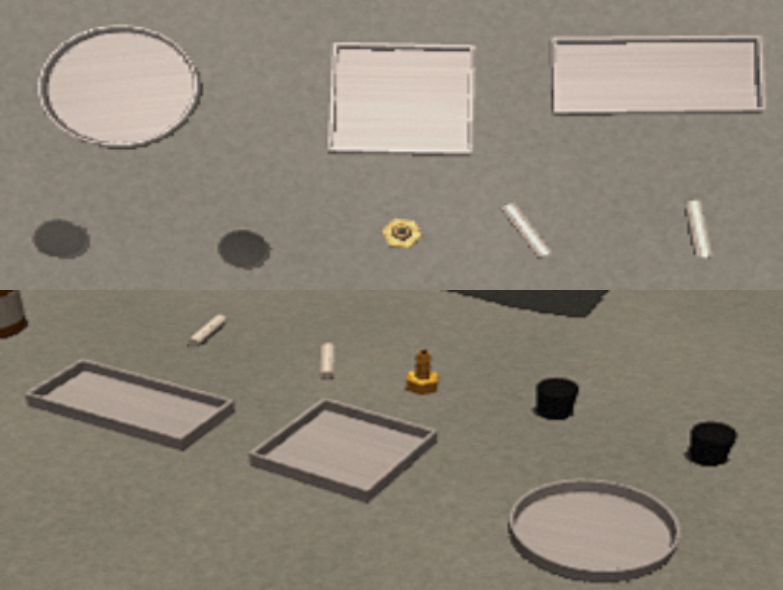

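The crop shows all parts and tray rims clearly. In the top view the stoppers are gray at about 50–60, so I'll raise the dark threshold and pick the rim corners for triangulation.

```bash
sed -i 's/^dark=lambda c:mk(c.gray<45)/dark=lambda c:mk(c.gray<(75 if c is T else 45))/' m.py
cat >> m.py <<'E'
for n,p in(('long',[((453,181.6),(190.7,244.8)),((380.7,181.6),(252.4,266.5)),((380.7,215),(272.6,249.4))]),('sq',[((353.8,185.2),(279.4,275.8)),((304.8,184.3),(324.9,294.4)),((303.4,233.2),(353,263.9))]),('dish',[((231.7,203.6),(415.2,312))])):
    for a,b in p: print(n,'rim',tri(T,a,S,b))
E
python3 m.py
```

```text
st1? (array([0.4503, 0.2626, 0.0104]), np.float64(0.008928091476864642)) 9.0 plane36 [0.4477 0.261  0.036 ]
st2? (array([0.449 , 0.1149, 0.0184]), np.float64(0.0020516948138974787)) 176.0 plane36 [0.4485 0.1121 0.036 ]
conn [327.93   269.5217] (322, 263, 13, 13) tip (array([ 0.4607, -0.0133,  0.0523]), np.float64(0.0026359198263448446)) plane16 [ 0.4623 -0.012   0.016 ] [ 0.4603 -0.0121  0.05  ]
bar (array([ 0.465 , -0.1112,  0.0133]), np.float64(0.0025649702454205244)) plane12 [ 0.4658 -0.1126  0.01  ] yaw -150.4951831072341 [0.0602 0.0104]
bar (array([ 0.4629, -0.2488,  0.0116]), np.float64(0.0028989987617690266)) plane12 [ 0.4638 -0.2504  0.01  ] yaw -173.4405362034064 [0.0589 0.0103]
long ctr18 [ 0.6285 -0.2205  0.018 ] sides [0.2124 0.211  0.2124 0.2066] yaw [ -1.5988 -91.0807 177.2191  88.9384] tri (array([ 0.6338, -0.2273, -0.0061]), np.float64(0.006462338036596051)) (186, 203, 90, 90)
sq ctr18 [ 0.6059 -0.0135  0.018 ] sides [0.1876 0.1867 0.1876 0.1833] yaw [ -0.4954 -91.0772 178.4543  88.9397] tri (array([ 0.606 , -0.0132,  0.0117]), np.float64(0.0007553058834714544)) (276, 231, 80, 80)
dish ctr18 [0.6219 0.2137 0.018 ] sides [0.1692 0.168  0.1691 0.1652] yaw [  0.7413 -91.0775 179.7972  88.9378] tri (array([0.6247, 0.2154, 0.0019]), np.float64(0.002823172123163297)) (378, 283, 72, 66)
bottle [ 0.5496 -0.4461  0.06  ]
beaker [0.5118 0.4395 0.06  ]
long rim (array([ 0.6633, -0.309 ,  0.0121]), np.float64(0.006102756528844104))
long rim (array([ 0.6654, -0.1375,  0.0182]), np.float64(0.0057048067781446925))
long rim (array([ 0.5875, -0.1366,  0.0111]), np.float64(0.003848108562819879))
sq rim (array([ 0.659 , -0.074 ,  0.0134]), np.float64(0.005997843672304634))
sq rim (array([0.6641, 0.0398, 0.0149]), np.float64(0.001756368033204581))
sq rim (array([0.5479, 0.0453, 0.0121]), np.float64(0.0031198727148805195))
dish rim (array([0.6213, 0.2145, 0.0112]), np.float64(0.0050052913843538814))
```

The bench heights are consistent with the text: bars about 12 mm, connector tip 52 mm, rims about 12–18 mm. I'll move above bar 2, at about (0.464, -0.250), with the tool aligned to the world axes.

Emit:
drive_tool --pt "87 0.905 -0.553 0 0 0 0.158" --pt "87 0.905 -0.553 0 0 0 0.158" --pt "87 0.905 -0.553 0 0 0 0.158" --pt "87 0.905 -0.553 0 0 0 0.158"

```text
time_s: 0.5
position: [0.2389, -0.5136, 0.222]
tcp_rot: [[1.0, 0.004, 0.0], [0.004, -1.0, 0.004], [0.0, -0.004, -1.0]]
force: [-0.5, 0.2, -0.5]
opening: 1.0
grasp_force: 0.0
```

Emit:
drive_tool --pt "87 0.63 -0.742 0 0 0 0" --pt "87 0.63 -0.742 0 0 0 0" --pt "87 0.63 -0.742 0 0 0 0" --pt "87 0.63 -0.742 0 0 0 0"

```text
time_s: 0.9
position: [0.3131, -0.427, 0.2224]
tcp_rot: [[1.0, 0.003, -0.0], [0.003, -1.0, 0.001], [-0.0, -0.001, -1.0]]
force: [-0.5, -0.6, 0.2]
opening: 0.998
grasp_force: 0.0
```

Emit:
drive_tool --pt "87 0.63 -0.742 0 0 0 0" --pt "87 0.63 -0.742 0 0 0 0" --pt "87 0.63 -0.742 0 0 0 0" --pt "87 0.63 -0.742 0 0 0 0"

```text
time_s: 1.3
position: [0.3886, -0.3395, 0.2225]
tcp_rot: [[1.0, 0.002, 0.0], [0.002, -1.0, -0.001], [0.0, 0.001, -1.0]]
force: [-0.1, -1.8, -0.2]
opening: 1.002
grasp_force: 0.0
```

Emit:
drive_tool --pt "87 0.63 -0.742 0 0 0 0" --pt "87 0.63 -0.742 0 0 0 0" --pt "87 0.63 -0.742 0 0 0 0" --pt "87 0.63 -0.742 0 0 0 0" --pt "87 0.63 -0.742 0 0 0 0"

```text
time_s: 1.8
position: [0.4632, -0.2526, 0.2225]
tcp_rot: [[1.0, -0.001, -0.0], [-0.001, -1.0, -0.002], [-0.0, 0.002, -1.0]]
force: [-0.2, 0.3, -0.1]
opening: 0.999
grasp_force: 0.0
```

Run:
```python
from rig import read_state, optics
import cv2,numpy as np
np.set_printoptions(precision=4,suppress=True)
s=read_state(); print(s['time_s'],s['position'],s['tcp_rot'],s['joint_positions'],s['force'])
for n in('wrist','top'):
    c=optics.capture(n); np.savez(n+'1.npz',**c); cv2.imwrite(f'pics/{n}1.png',c['color'])
```

```text
1.8 [ 0.4632 -0.2526  0.2225] [[ 1.     -0.001  -0.0002]
 [-0.001  -1.     -0.0015]
 [-0.0002  0.0015 -1.    ]] [-40.707   22.7318  96.0459  -0.084   61.1737  49.3907] [-0.155   0.2828 -0.1231]
```

View pics/wrist1.png

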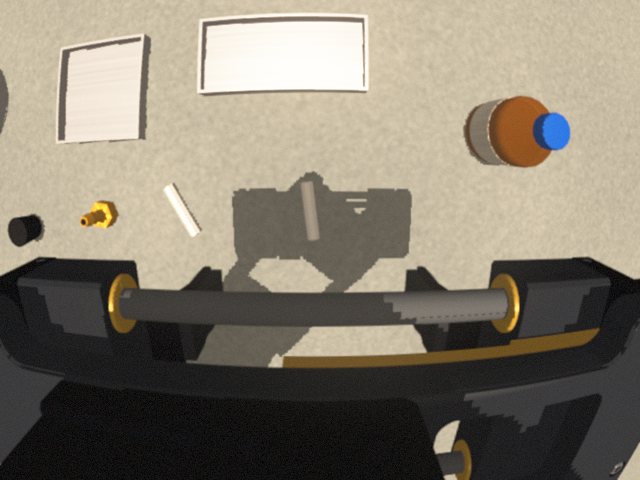

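The wrist view shows bar 2 in the gripper's shadow at (310,210) and bar 1 at (181,210). The long tray corners are (199,19), (367,15), (368,91), (198,94), and the square tray corners are about (60,47), (147,36), (145,138), (57,142). I'll cast rays for these and triangulate against the top camera.

```bash
cat > w.py <<'E'
from h import *
np.set_printoptions(precision=4,suppress=True)
W=Cam(dict(np.load('wrist1.npz')),True);T=Cam(dict(np.load('top0.npz')))
mk=lambda f:f.astype(np.uint8)*255
def bar(c,m,u,v,r,z=.009):
    k=blob(m,u,v,r); P=[c.plane(p,z) for p in cv2.boxPoints(cv2.minAreaRect(k))]
    P=sorted([((P[i]+P[(i+1)%4])/2,np.linalg.norm(P[i]-P[(i+1)%4])) for i in range(4)],key=lambda q:q[1])
    d=P[0][0]-P[1][0]; return cen(k),sum(p[0] for p in P)/4,np.degrees(np.arctan(d[1]/d[0])),[p[1] for p in P][::2]
for a,b,th in(((310,210),(431,267),None),((181,210),(371,268),225)):
    g=W.gray; m=mk(g>(225 if th else 95)); m[:, :]=m
    if not th: m=mk((g>95)&(g<190))
    cw=bar(W,m,*a,36); ct=bar(T,mk(T.gray>165),*b,18)
    print('W',cw,'\nT',ct,'\n tri',tri(W,cw[0],T,ct[0]))
L=[(199,19),(367,15),(368,91),(198,94)];LT=[(380.7,181.6),(453,181.6),(453,214.8),(380.7,215)]
Q=[(60,47),(147,36),(145,138),(57,142)];QT=[(304.8,184.3),(353.8,185.2),(353,234),(303.4,233.2)]
for n,A,B in(('long',L,LT),('sq',Q,QT)):
    P=np.array([W.plane(p,.018) for p in A]);print(n,P.mean(0),'top',np.mean([T.plane(p,.018) for p in B],0),P[:,:2].tolist());print([tri(W,a,T,b)[0][2].round(4) for a,b in zip(A,B)])
print(W.plane((25,228),.036), W.gray[210,310],W.gray[210,280])
k=blob(mk(T.gray<100),274,276,14);print('st2',cen(k),cv2.contourArea(k),T.plane(cen(k),.036)); k=blob(mk(T.gray<95),211,272,14);print('st1',cen(k),cv2.contourArea(k),T.plane(cen(k),.036))
E
python3 w.py
```

```text
W (array([308.4013, 211.7275]), array([ 0.4626, -0.2485,  0.009 ]), np.float64(44.436491914786636), [np.float64(0.07206661930012717), np.float64(0.07465884112075281)]) 
T (array([430.5072, 267.1616]), array([ 0.4631, -0.2506,  0.009 ]), np.float64(6.377573711321629), [np.float64(0.010257302902810272), np.float64(0.05904772940339044)]) 
 tri (array([ 0.4631, -0.2478,  0.0228]), np.float64(0.00047276939129729524))
W (array([180.6847, 209.9925]), array([ 0.4637, -0.11  ,  0.009 ]), np.float64(28.980331434082736), [np.float64(0.011634039170538771), np.float64(0.06144293216598169)]) 
T (array([371.2086, 267.3634]), array([ 0.4656, -0.1124,  0.009 ]), np.float64(29.49662224706992), [np.float64(0.01038763243390054), np.float64(0.06037461798752146)]) 
 tri (array([ 0.4653, -0.1123,  0.0151]), np.float64(0.0005290395073372693))
long [ 0.625  -0.2212  0.018 ] top [ 0.6257 -0.2236  0.018 ] [[0.666424578625802, -0.13555240790706524], [0.6650476768747742, -0.3063005946986278], [0.5839978534634411, -0.3062662940529263], [0.5846818640447838, -0.1365113928759478]]
[np.float64(0.0273), np.float64(0.0369), np.float64(0.0213), np.float64(0.0209)]
sq [ 0.6035 -0.0161  0.018 ] top [ 0.6037 -0.0164  0.018 ] [[0.6650678522558504, 0.043077613629469214], [0.6552321405667341, -0.07691992421794736], [0.5433583264082091, -0.07611773940523367], [0.5503392142390837, 0.04546175323467633]]
[np.float64(0.0236), np.float64(0.0157), np.float64(0.0101), np.float64(0.0199)]
[0.4523 0.0983 0.036 ] 160 98
st2 [273.7252 276.4414] 222.0 [0.4477 0.1113 0.036 ]
st1 [210.7977 271.9915] 234.0 [0.4604 0.2544 0.036 ]
```

Bar 2 measures (0.463, -0.2495) with yaw 6.5°; bar 1 measures (0.465, -0.111) with yaw 29°. I'll descend on bar 2.

Emit:
drive_tool --pt "40 0 -0.025 0.917 0 0 -0.076" --pt "40 0 -0.025 0.917 0 0 -0.076" --pt "40 0 -0.025 0.917 0 0 -0.076" --pt "40 0 -0.025 0.917 0 0 -0.076" --pt "40 0 -0.025 0.917 0 0 -0.076"

```text
time_s: 2.4
position: [0.4644, -0.2491, 0.1139]
tcp_rot: [[0.994, 0.112, 0.002], [0.112, -0.994, -0.002], [0.002, 0.002, -1.0]]
force: [0.0, -1.4, 0.2]
opening: 0.634
grasp_force: 0.0
```

Emit:
drive_tool --pt "40 0 0 0.4 0 0 0" --pt "40 0 0 0.6 0 0 0" --pt "40 0 0 0.75 0 0 0" --pt "40 0 0 0.85 0 0 0" --pt "40 0 0 0.905 0 0 0" --pt "40 0 0 0.905 0 0 0"

```text
time_s: 3.0
position: [0.4642, -0.2481, 0.0045]
tcp_rot: [[0.994, 0.114, 0.001], [0.114, -0.994, -0.001], [0.001, 0.001, -1.0]]
force: [0.3, -0.0, -1.2]
opening: 0.458
grasp_force: 0.0
```

Emit:
drive_tool --pt "0 0 0 0 0 0 0" --pt "0 0 0 0 0 0 0" --pt "0 0 0 0 0 0 0" --pt "0 0 0 0 0 0 0" --pt "0 0 0 0 0 0 0" --pt "0 0 0 0 0 0 0" --pt "0 0 0 0 0 0 0" --pt "0 0 0 0 0 0 0"

```text
time_s: 3.8
position: [0.4637, -0.2476, 0.0042]
tcp_rot: [[0.994, 0.114, 0.0], [0.114, -0.994, -0.0], [0.0, 0.0, -1.0]]
force: [-0.7, 0.6, 4.4]
opening: 0.129
grasp_force: 30.0
```

Emit:
drive_tool --pt "0 0 0 -0.3 0 0 0" --pt "0 0 0 -0.7 0 0 0" --pt "0 0 0 -0.8 0 0 -0.1" --pt "0 0 0 -0.8 0 0 -0.2" --pt "0 0 0 -0.8 0 0 -0.3" --pt "0 0 0 -0.8 0 0 -0.4" --pt "0 0 0 -0.8 0 0 -0.5" --pt "0 0 0 -0.8 0 0 -0.5"

```text
time_s: 4.6
position: [0.4632, -0.2472, 0.0995]
tcp_rot: [[0.65, 0.76, -0.001], [0.76, -0.65, 0.001], [0.0, -0.001, -1.0]]
force: [-0.5, 0.0, -0.7]
opening: 0.129
grasp_force: 30.0
```

Emit:
drive_tool --pt "0 0 0 0 0 0 -0.1" --pt "0 0 0 0 0 0 -0.2" --pt "0 0 0 0 0 0 -0.3" --pt "0 0 0 0 0 0 -0.4" --pt "0 0 0 0 0 0 -0.472" --pt "0 0 0 0 0 0 -0.472"

```text
time_s: 5.2
position: [0.4633, -0.2473, 0.0996]
tcp_rot: [[0.002, 1.0, -0.001], [1.0, -0.002, 0.0], [0.0, -0.001, -1.0]]
force: [-0.9, -0.1, 0.0]
opening: 0.129
grasp_force: 30.0
```

Emit:
drive_tool --pt "0 -0.02 0.3 0 0 0 0" --pt "0 -0.043 0.67 0 0 0 0" --pt "0 -0.043 0.67 0 0 0 0"

```text
time_s: 5.5
position: [0.5502, -0.2545, 0.1006]
tcp_rot: [[0.002, 1.0, 0.008], [1.0, -0.002, -0.005], [-0.005, 0.008, -1.0]]
force: [-0.8, -1.3, -0.2]
opening: 0.131
grasp_force: 30.0
```

Emit:
drive_tool --pt "0 -0.02 0.3 0 0 0 0" --pt "0 -0.043 0.67 0 0 0 0" --pt "0 -0.043 0.67 0 0 0 0" --pt "0 -0.043 0.67 0 0 0 0"

```text
time_s: 5.9
position: [0.6241, -0.2571, 0.0991]
tcp_rot: [[0.001, 1.0, -0.001], [1.0, -0.001, 0.001], [0.001, -0.001, -1.0]]
force: [-0.5, 0.6, 1.1]
opening: 0.131
grasp_force: 30.0
```

Emit:
drive_tool --pt "0 0 0 0.25 0 0 0" --pt "0 0 0 0.45 0 0 0" --pt "0 0 0 0.6 0 0 0" --pt "0 0 0 0.7 0 0 0" --pt "0 0 0 0.755 0 0 0" --pt "0 0 0 0.76 0 0 0" --pt "0 0 0 0.76 0 0 0"

```text
time_s: 6.6
position: [0.6245, -0.2579, 0.0093]
tcp_rot: [[-0.0, 1.0, 0.001], [1.0, 0.0, -0.0], [-0.0, 0.001, -1.0]]
force: [-0.1, 0.3, 0.0]
opening: 0.131
grasp_force: 30.0
```

Emit:
drive_tool --pt "30 0 0 0 0 0 0" --pt "30 0 0 0 0 0 0" --pt "30 0 0 0 0 0 0" --pt "30 0 0 0 0 0 0" --pt "30 0 0 -0.3 0 0 0" --pt "30 0 0 -0.6 0 0 0" --pt "30 0 0 -0.9 0 0 0" --pt "30 0 0 -0.9 0 0 0"

```text
time_s: 7.4
position: [0.628, -0.2597, 0.1229]
tcp_rot: [[-0.001, 1.0, 0.01], [1.0, 0.001, -0.006], [-0.006, 0.01, -1.0]]
force: [1.0, 0.2, 0.8]
opening: 0.346
grasp_force: 0.0
```

Emit:
drive_tool --pt "40 0.3 -0.3 0 0 0 0.1" --pt "40 0.6125 -0.665 0 0 0 0.2" --pt "40 0.6125 -0.665 0 0 0 0.3" --pt "40 0.6125 -0.665 0 0 0 0.35" --pt "40 0.6125 -0.665 0 0 0 0.35"

```text
time_s: 7.9
position: [0.5439, -0.1836, 0.1165]
tcp_rot: [[0.5, 0.866, -0.001], [0.866, -0.5, 0.0], [-0.0, -0.001, -1.0]]
force: [-0.4, -0.8, 0.4]
opening: 0.456
grasp_force: 0.0
```

Emit:
drive_tool --pt "40 0.1 -0.4 0 0 0 0.1" --pt "40 0.198 -0.8 0 0 0 0.2" --pt "40 0.198 -0.88 0 0 0 0.3" --pt "40 0.198 -0.88 0 0 0 0.356" --pt "40 0.198 -0.88 0 0 0 0.356" --pt "40 0.198 -0.88 0 0 0 0.356"

```text
time_s: 8.5
position: [0.4656, -0.1113, 0.1167]
tcp_rot: [[0.87, 0.493, 0.001], [0.493, -0.87, -0.0], [0.0, 0.001, -1.0]]
force: [1.2, 0.1, -0.4]
opening: 0.46
grasp_force: 0.0
```

Descend 0.1125 m (0.9375).

Emit:
drive_tool --pt "40 0 0 0.35 0 0 0" --pt "40 0 0 0.6 0 0 0" --pt "40 0 0 0.78 0 0 0" --pt "40 0 0 0.88 0 0 0" --pt "40 0 0 0.937 0 0 0" --pt "40 0 0 0.937 0 0 0"

```text
time_s: 9.1
position: [0.465, -0.111, 0.0038]
tcp_rot: [[0.871, 0.491, -0.001], [0.491, -0.871, 0.0], [-0.0, -0.0, -1.0]]
force: [-0.8, 0.6, -0.5]
opening: 0.456
grasp_force: 0.0
```

Emit:
drive_tool --pt "0 0 0 0 0 0 0" --pt "0 0 0 0 0 0 0" --pt "0 0 0 0 0 0 0" --pt "0 0 0 0 0 0 0" --pt "0 0 0 0 0 0 0" --pt "0 0 0 0 0 0 0" --pt "0 0 0 0 0 0 0" --pt "0 0 0 0 0 0 0"

```text
time_s: 9.9
position: [0.4652, -0.1109, 0.0047]
tcp_rot: [[0.871, 0.491, 0.001], [0.491, -0.871, -0.0], [0.0, 0.001, -1.0]]
force: [-0.1, 0.9, 6.4]
opening: 0.127
grasp_force: 30.0
```

Emit:
drive_tool --pt "0 0 0 -0.3 0 0 0" --pt "0 0 0 -0.7 0 0 0" --pt "0 0 0 -0.8 0 0 -0.1" --pt "0 0 0 -0.8 0 0 -0.2" --pt "0 0 0 -0.8 0 0 -0.3" --pt "0 0 0 -0.8 0 0 -0.35" --pt "0 0 0 -0.8 0 0 -0.35"

```text
time_s: 10.6
position: [0.4646, -0.1106, 0.1001]
tcp_rot: [[0.508, 0.861, -0.001], [0.861, -0.508, 0.0], [-0.0, -0.001, -1.0]]
force: [0.2, 0.0, -0.6]
opening: 0.133
grasp_force: 30.0
```

Emit:
drive_tool --pt "0 0 0 0 0 0 -0.1" --pt "0 0 0 0 0 0 -0.2" --pt "0 0 0 0 0 0 -0.3" --pt "0 0 0 0 0 0 -0.356" --pt "0 0 0 0 0 0 -0.356"

```text
time_s: 11.1
position: [0.4647, -0.1107, 0.1]
tcp_rot: [[0.001, 1.0, -0.001], [1.0, -0.001, 0.0], [0.0, -0.001, -1.0]]
force: [0.5, 0.3, 0.1]
opening: 0.129
grasp_force: 30.0
```

Emit:
drive_tool --pt "0 -0.15 0.3 0 0 0 0" --pt "0 -0.31 0.667 0 0 0 0" --pt "0 -0.31 0.667 0 0 0 0"

```text
time_s: 11.4
position: [0.5529, -0.1523, 0.1013]
tcp_rot: [[0.003, 1.0, 0.012], [1.0, -0.003, -0.006], [-0.006, 0.012, -1.0]]
force: [-0.0, 0.2, -0.1]
opening: 0.128
grasp_force: 30.0
```

Emit:
drive_tool --pt "0 -0.15 0.3 0 0 0 0" --pt "0 -0.31 0.667 0 0 0 0" --pt "0 -0.31 0.667 0 0 0 0" --pt "0 -0.31 0.667 0 0 0 0"

```text
time_s: 11.8
position: [0.6251, -0.1851, 0.0995]
tcp_rot: [[0.001, 1.0, -0.001], [1.0, -0.001, 0.001], [0.001, -0.001, -1.0]]
force: [-0.4, 0.6, 0.2]
opening: 0.129
grasp_force: 30.0
```

Emit:
drive_tool --pt "0 0 0 0.25 0 0 0" --pt "0 0 0 0.45 0 0 0" --pt "0 0 0 0.6 0 0 0" --pt "0 0 0 0.7 0 0 0" --pt "0 0 0 0.755 0 0 0" --pt "0 0 0 0.76 0 0 0" --pt "0 0 0 0.76 0 0 0"

```text
time_s: 12.5
position: [0.6253, -0.1851, 0.0097]
tcp_rot: [[-0.001, 1.0, 0.001], [1.0, 0.001, -0.0], [-0.0, 0.001, -1.0]]
force: [0.4, 0.4, -0.6]
opening: 0.128
grasp_force: 30.0
```

Emit:
drive_tool --pt "30 0 0 0 0 0 0" --pt "30 0 0 0 0 0 0" --pt "30 0 0 0 0 0 0" --pt "30 0 0 0 0 0 0" --pt "30 0 0 -0.3 0 0 0" --pt "30 0 0 -0.6 0 0 0" --pt "30 0 0 -0.9 0 0 0" --pt "30 0 0 -0.9 0 0 0"

```text
time_s: 13.3
position: [0.6288, -0.1867, 0.1229]
tcp_rot: [[-0.001, 1.0, 0.011], [1.0, 0.001, -0.005], [-0.005, 0.011, -1.0]]
force: [0.4, -0.6, 0.1]
opening: 0.349
grasp_force: 0.0
```

Emit:
drive_tool --pt "50 0.35 -0.35 0 0 0 0" --pt "50 0.72 -0.683 0 0 0 0" --pt "50 0.72 -0.683 0 0 0 0" --pt "50 0.72 -0.683 0 0 0 0"

```text
time_s: 13.7
position: [0.5392, -0.0957, 0.1163]
tcp_rot: [[-0.003, 1.0, -0.005], [1.0, 0.003, 0.002], [0.002, -0.005, -1.0]]
force: [-0.2, -0.7, 0.9]
opening: 0.554
grasp_force: 0.0
```

Emit:
drive_tool --pt "50 0.35 -0.35 0 0 0 0" --pt "50 0.72 -0.683 0 0 0 0" --pt "50 0.72 -0.683 0 0 0 0" --pt "50 0.72 -0.683 0 0 0 0" --pt "50 0.72 -0.683 0 0 0 0"

```text
time_s: 14.2
position: [0.4633, -0.0134, 0.1172]
tcp_rot: [[-0.001, 1.0, 0.003], [1.0, 0.001, -0.001], [-0.001, 0.003, -1.0]]
force: [0.9, 0.5, 0.1]
opening: 0.57
grasp_force: 0.0
```

Run:
```python
from h import *
np.set_printoptions(precision=4,suppress=True)
s=read_state(); print(s['time_s'],s['position'])
for n in('wrist','top'):
    c=optics.capture(n); np.savez(n+'2.npz',**c); cv2.imwrite(f'pics/{n}2.png',c['color'])
cv2.imwrite('pics/duo2.png',cv2.vconcat([cv2.resize(cv2.imread('pics/wrist2.png')[:300],(640,300)),cv2.resize(c['color'][165:290,190:460],(640,296))]))
```

```text
14.2 [ 0.4633 -0.0134  0.1172]
```

View pics/duo2.png

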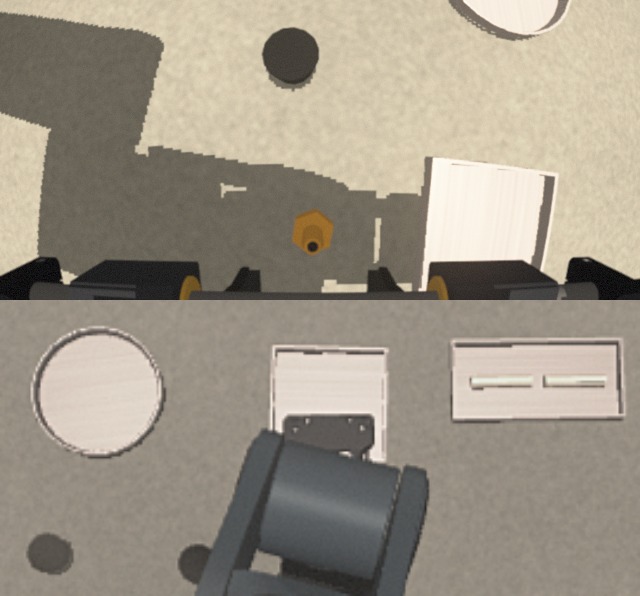

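Both bars lie flat in the long tray. In the wrist image the connector tip is at (313,246), its hexagon is at (313,231), and the near stopper's top is at (291,54).

Run:
```python
from h import *
np.set_printoptions(precision=4,suppress=True)
W=Cam(dict(np.load('wrist2.npz')),True);T=Cam(dict(np.load('top0.npz')))
print('tip',W.plane((313,246),.052),tri(W,(313,246),T,(327.9,269.5)))
m=((W.gray<62)*255).astype(np.uint8);k=blob(m,291,55,34);(x,y),r=cv2.minEnclosingCircle(k);print((x,y),r,W.plane((x,y),.036),tri(W,(x,y),T,(273.7,276.4)))
```

```text
tip [ 0.4625 -0.0106  0.052 ] (array([ 0.4616, -0.0122,  0.0452]), np.float64(0.001978504271869361))
(293.0, 72.5) 18.172880172729492 [0.4494 0.1015 0.036 ] (array([ 0.4485,  0.1153, -0.0223]), np.float64(0.006075395192516895))
```

Emit:
drive_tool --pt "40 0.016 -0.01 0.3 0 0 0" --pt "40 0.016 -0.01 0.5 0 0 0" --pt "40 0.016 -0.01 0.65 0 0 0" --pt "40 0.016 -0.01 0.75 0 0 0" --pt "40 0.016 -0.01 0.78 0 0 0" --pt "40 0.016 -0.01 0.78 0 0 0"

```text
time_s: 14.9
position: [0.4607, -0.0114, 0.0229]
tcp_rot: [[0.0, 1.0, 0.0], [1.0, -0.0, -0.0], [-0.0, 0.0, -1.0]]
force: [0.4, -1.1, -0.2]
opening: 0.462
grasp_force: 0.0
```

Emit:
drive_tool --pt "0 0 0 0 0 0 0" --pt "0 0 0 0 0 0 0" --pt "0 0 0 0 0 0 0" --pt "0 0 0 0 0 0 0" --pt "0 0 0 0 0 0 0" --pt "0 0 0 0 0 0 0" --pt "0 0 0 0 0 0 0" --pt "0 0 0 0 0 0 0"

```text
time_s: 15.7
position: [0.4602, -0.0106, 0.0238]
tcp_rot: [[-0.001, 1.0, 0.001], [1.0, 0.001, -0.0], [-0.0, 0.001, -1.0]]
force: [0.7, -0.7, 5.3]
opening: 0.162
grasp_force: 30.0
```

Emit:
drive_tool --pt "0 0 0 -0.2 0 0 0" --pt "0 0 0 -0.45 0 0 0" --pt "0 0 0 -0.5 0 0 0" --pt "0 0 0 -0.5 0 0 0"

```text
time_s: 16.1
position: [0.4601, -0.0105, 0.084]
tcp_rot: [[-0.001, 1.0, 0.002], [1.0, 0.001, -0.0], [-0.0, 0.002, -1.0]]
force: [1.2, 0.6, 0.1]
opening: 0.162
grasp_force: 30.0
```

Emit:
drive_tool --pt "0 -0.01 0.3 0 0 0 0" --pt "0 -0.02 0.6 0 0 0 0" --pt "0 -0.02 0.6 0 0 0 0"

```text
time_s: 16.4
position: [0.5377, -0.014, 0.0827]
tcp_rot: [[-0.001, 1.0, 0.007], [1.0, 0.001, -0.002], [-0.002, 0.007, -1.0]]
force: [-0.4, -0.3, 0.2]
opening: 0.161
grasp_force: 30.0
```

Emit:
drive_tool --pt "0 -0.01 0.3 0 0 0 0" --pt "0 -0.02 0.6 0 0 0 0" --pt "0 -0.02 0.6 0 0 0 0" --pt "0 -0.02 0.6 0 0 0 0"

```text
time_s: 16.8
position: [0.6023, -0.0149, 0.0815]
tcp_rot: [[-0.001, 1.0, -0.004], [1.0, 0.001, 0.001], [0.001, -0.004, -1.0]]
force: [-0.4, -0.6, -1.3]
opening: 0.162
grasp_force: 30.0
```

Emit:
drive_tool --pt "0 0 0 0.15 0 0 0" --pt "0 0 0 0.3 0 0 0" --pt "0 0 0 0.4 0 0 0" --pt "0 0 0 0.45 0 0 0" --pt "0 0 0 0.47 0 0 0" --pt "0 0 0 0.475 0 0 0" --pt "0 0 0 0.475 0 0 0"

```text
time_s: 17.5
position: [0.6034, -0.0151, 0.0269]
tcp_rot: [[-0.001, 1.0, -0.0], [1.0, 0.001, 0.0], [0.0, -0.0, -1.0]]
force: [-0.1, -0.2, -0.1]
opening: 0.16
grasp_force: 30.0
```

```bash
python3 -c "
from h import *
c=optics.capture('scene'); cv2.imwrite('pics/s3.png',cv2.resize(c['color'][200:300,260:380],None,fx=4,fy=4)); print(read_state()['position'],read_state()['force'])
W=Cam(dict(np.load('wrist2.npz')),True)
print(W.plane((291,54),.036))"
```

```text
[ 0.60375237 -0.01512611  0.02692013] [-1.16422189  0.30898665  1.16297707]
[0.4480686  0.11430519 0.036     ]
```

View pics/s3.png

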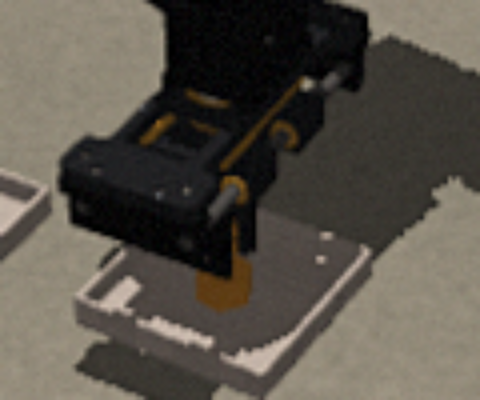

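The connector hangs upright just at the tray floor at (220,280). I'll release it and go to the nearer stopper.

Emit:
drive_tool --pt "45 0 0 0 0 0 0" --pt "45 0 0 0 0 0 0" --pt "45 0 0 0 0 0 0" --pt "45 0 0 0 0 0 0" --pt "45 0 0 -0.3 0 0 0" --pt "45 0 0 -0.6 0 0 0" --pt "45 0 0 -0.9 0 0 0" --pt "45 0 0 -0.9 0 0 0"

```text
time_s: 18.35
position: [0.6076, -0.0158, 0.1397]
tcp_rot: [[-0.001, 1.0, 0.011], [1.0, 0.001, -0.002], [-0.002, 0.011, -1.0]]
force: [1.7, 0.8, 0.2]
opening: 0.519
grasp_force: 0.0
```

Emit:
drive_tool --pt "65 0.3 -0.3 0 0 0 0" --pt "65 0.535 -0.65 0 0 0 0" --pt "65 0.535 -0.65 0 0 0 0" --pt "65 0.535 -0.65 0 0 0 0"

```text
time_s: 18.75
position: [0.5242, 0.0499, 0.134]
tcp_rot: [[-0.003, 1.0, -0.002], [1.0, 0.003, 0.0], [0.0, -0.002, -1.0]]
force: [0.5, -0.3, 1.0]
opening: 0.729
grasp_force: 0.0
```

Emit:
drive_tool --pt "65 0.3 -0.3 0 0 0 0" --pt "65 0.535 -0.65 0 0 0 0" --pt "65 0.535 -0.65 0 0 0 0" --pt "65 0.535 -0.65 0 0 0 0" --pt "65 0.535 -0.65 0 0 0 0"

```text
time_s: 19.25
position: [0.4505, 0.1125, 0.1347]
tcp_rot: [[-0.0, 1.0, 0.004], [1.0, 0.0, -0.0], [-0.0, 0.004, -1.0]]
force: [0.2, -0.4, 0.7]
opening: 0.745
grasp_force: 0.0
```

Run:
```python
from h import *
c=optics.capture('wrist'); np.savez('wrist3.npz',**c); cv2.imwrite('pics/w3.png',c['color'][:330])
print(read_state()['position'])
```

```text
[0.45046921 0.11232914 0.13463693]
```

View pics/w3.png

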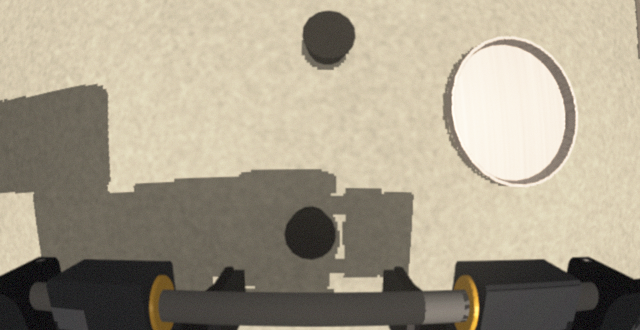

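In the wrist view the near stopper's top is at (310,233), the far one's at (329,37), and the dish rim is centred at about (512,112).

Run:
```python
from h import *
np.set_printoptions(precision=4,suppress=True)
W=Cam(dict(np.load('wrist3.npz')),True);T=Cam(dict(np.load('top0.npz')))
for n,a,b,z in(('near',(310,233),(273.7,276.4),.036),('far',(329,37),(210.8,272),.036),('dish',(512,112),(231.7,203.6),.018)): print(n,W.plane(a,z),T.plane(b,z),tri(W,a,T,b))
```

```text
near [0.4478 0.1159 0.036 ] [0.4478 0.1114 0.036 ] (array([0.448 , 0.1128, 0.0232]), np.float64(0.0007116614967900194))
far [0.4611 0.2576 0.036 ] [0.4604 0.2544 0.036 ] (array([0.4587, 0.2456, 0.0755]), np.float64(0.001212730655678521))
dish [0.6134 0.2142 0.018 ] [0.6209 0.2109 0.018 ] (array([ 0.6248,  0.2156, -0.0019]), np.float64(0.002107166315767952))
```

Emit:
drive_tool --pt "65 0.012 -0.02 0.4 0 0 0" --pt "65 0.012 -0.02 0.65 0 0 0" --pt "65 0.012 -0.02 0.83 0 0 0" --pt "65 0.012 -0.02 0.93 0 0 0" --pt "65 0.012 -0.02 0.985 0 0 0" --pt "65 0.012 -0.02 0.985 0 0 0"

```text
time_s: 19.9
position: [0.4462, 0.1139, 0.0154]
tcp_rot: [[0.0, 1.0, -0.0], [1.0, -0.0, -0.0], [-0.0, -0.0, -1.0]]
force: [-0.6, -0.4, -0.4]
opening: 0.746
grasp_force: 0.0
```

Emit:
drive_tool --pt "0 0 0 0 0 0 0" --pt "0 0 0 0 0 0 0" --pt "0 0 0 0 0 0 0" --pt "0 0 0 0 0 0 0" --pt "0 0 0 0 0 0 0" --pt "0 0 0 0 0 0 0" --pt "0 0 0 0 0 0 0" --pt "0 0 0 0 0 0 0"

```text
time_s: 20.7
position: [0.4458, 0.1146, 0.0167]
tcp_rot: [[-0.001, 1.0, 0.001], [1.0, 0.001, 0.0], [0.0, 0.001, -1.0]]
force: [-0.4, 0.1, 5.5]
opening: 0.41
grasp_force: 30.0
```

Emit:
drive_tool --pt "0 0 0 -0.15 0 0 0" --pt "0 0 0 -0.35 0 0 0" --pt "0 0 0 -0.55 0 0 0" --pt "0 0 0 -0.6 0 0 0" --pt "0 0 0 -0.6 0 0 0"

```text
time_s: 21.2
position: [0.4455, 0.1146, 0.0887]
tcp_rot: [[-0.001, 1.0, 0.001], [1.0, 0.001, 0.0], [0.0, 0.001, -1.0]]
force: [-0.7, -0.2, -0.4]
opening: 0.414
grasp_force: 30.0
```

```bash
python3 -c "
from h import *
c=optics.capture('scene'); cv2.imwrite('pics/s4.png',cv2.resize(c['color'][180:300,340:500],None,fx=4,fy=4)); print(read_state()['position'],read_state()['force'])"
```

```text
[0.44491622 0.11455312 0.08798897] [-0.34310394  0.4485186  -1.32075994]
```

View pics/s4.png

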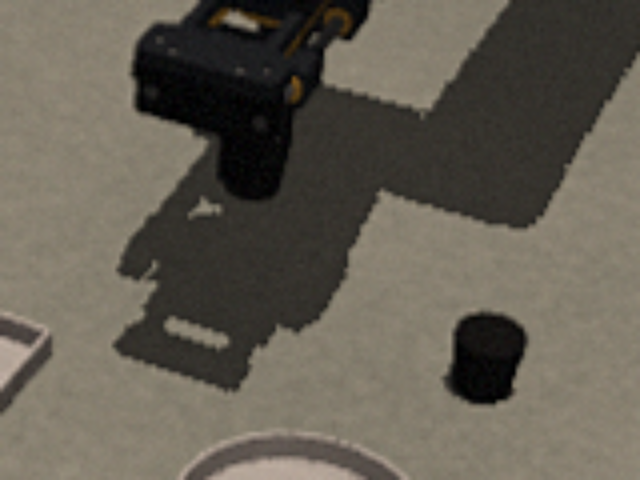

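The stopper is held upright at (255,165) and the other one stands undisturbed at (487,355). I'll take the held one to the dish.

Emit:
drive_tool --pt "0 0.15 0.3 0 0 0 0" --pt "0 0.3 0.7 0 0 0 0" --pt "0 0.3125 0.73 0 0 0 0"

```text
time_s: 21.55
position: [0.54, 0.1535, 0.0877]
tcp_rot: [[-0.001, 1.0, 0.009], [1.0, 0.001, 0.001], [0.001, 0.009, -1.0]]
force: [-0.2, -0.7, 0.2]
opening: 0.409
grasp_force: 30.0
```

Emit:
drive_tool --pt "0 0.15 0.3 0 0 0 0" --pt "0 0.3 0.65 0 0 0 0" --pt "0 0.3125 0.73 0 0 0 0" --pt "0 0.3125 0.73 0 0 0 0" --pt "0 0.3125 0.73 0 0 0 0"

```text
time_s: 22.05
position: [0.6177, 0.1891, 0.0864]
tcp_rot: [[-0.001, 1.0, -0.005], [1.0, 0.001, -0.001], [-0.001, -0.005, -1.0]]
force: [-0.7, -0.1, -0.2]
opening: 0.409
grasp_force: 30.0
```

Emit:
drive_tool --pt "0 0 0 0.2 0 0 0" --pt "0 0 0 0.35 0 0 0" --pt "0 0 0 0.46 0 0 0" --pt "0 0 0 0.53 0 0 0" --pt "0 0 0 0.56 0 0 0" --pt "0 0 0 0.565 0 0 0" --pt "0 0 0 0.565 0 0 0"

```text
time_s: 22.75
position: [0.6208, 0.1898, 0.021]
tcp_rot: [[-0.001, 1.0, 0.001], [1.0, 0.001, 0.0], [0.0, 0.001, -1.0]]
force: [-0.5, 0.7, 0.4]
opening: 0.411
grasp_force: 30.0
```

Emit:
drive_tool --pt "56 0 0 0 0 0 0" --pt "56 0 0 0 0 0 0" --pt "56 0 0 0 0 0 0" --pt "56 0 0 0 0 0 0" --pt "56 0 0 -0.3 0 0 0" --pt "56 0 0 -0.6 0 0 0" --pt "56 0 0 -0.9 0 0 0" --pt "56 0 0 -0.95 0 0 0"

```text
time_s: 23.55
position: [0.6236, 0.1903, 0.1396]
tcp_rot: [[-0.001, 1.0, 0.01], [1.0, 0.001, 0.001], [0.001, 0.01, -1.0]]
force: [0.9, 0.3, 0.2]
opening: 0.648
grasp_force: 0.0
```

Emit:
drive_tool --pt "65 0.15 -0.3 0 0 0 0" --pt "65 0.275 -0.667 0 0 0 0" --pt "65 0.275 -0.667 0 0 0 0" --pt "65 0.275 -0.667 0 0 0 0"

```text
time_s: 23.95
position: [0.5388, 0.223, 0.134]
tcp_rot: [[-0.003, 1.0, -0.001], [1.0, 0.003, -0.0], [-0.0, -0.001, -1.0]]
force: [1.9, -1.1, -0.5]
opening: 0.739
grasp_force: 0.0
```

Emit:
drive_tool --pt "65 0.15 -0.3 0 0 0 0" --pt "65 0.275 -0.667 0 0 0 0" --pt "65 0.275 -0.667 0 0 0 0" --pt "65 0.275 -0.667 0 0 0 0" --pt "65 0.275 -0.667 0 0 0 0"

```text
time_s: 24.45
position: [0.4629, 0.2556, 0.1347]
tcp_rot: [[-0.0, 1.0, 0.003], [1.0, 0.0, 0.001], [0.001, 0.003, -1.0]]
force: [0.9, -0.4, -0.6]
opening: 0.747
grasp_force: 0.0
```

Run:
```python
from h import *
c=optics.capture('wrist'); np.savez('wrist4.npz',**c); cv2.imwrite('pics/w4.png',c['color'][:330])
t=optics.capture('top'); np.savez('top4.npz',**t)
print(read_state()['position'])
```

```text
[0.46249878 0.25533053 0.13454798]
```

View pics/w4.png

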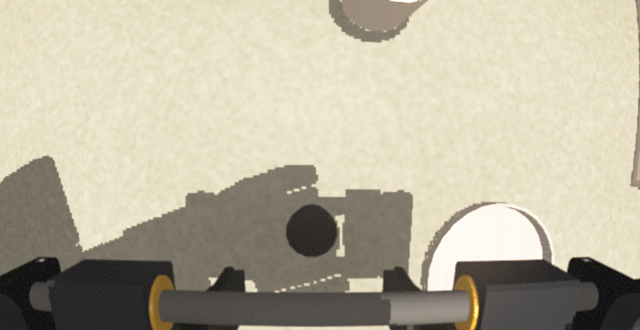

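The far stopper's top is at (312,231), almost the same place relative to the tool as the first one was. I'll repeat the same grasp.

Emit:
drive_tool --pt "65 0.02 -0.015 0.4 0 0 0" --pt "65 0.02 -0.015 0.65 0 0 0" --pt "65 0.02 -0.015 0.83 0 0 0" --pt "65 0.02 -0.015 0.93 0 0 0" --pt "65 0.02 -0.015 0.985 0 0 0" --pt "65 0.02 -0.015 0.985 0 0 0"

```text
time_s: 25.15
position: [0.4589, 0.2578, 0.0159]
tcp_rot: [[-0.0, 1.0, -0.0], [1.0, 0.0, -0.0], [-0.0, -0.0, -1.0]]
force: [-0.3, 0.7, -0.2]
opening: 0.746
grasp_force: 0.0
```

Emit:
drive_tool --pt "0 0 0 0 0 0 0" --pt "0 0 0 0 0 0 0" --pt "0 0 0 0 0 0 0" --pt "0 0 0 0 0 0 0" --pt "0 0 0 0 0 0 0" --pt "0 0 0 0 0 0 0" --pt "0 0 0 0 0 0 0" --pt "0 0 0 0 0 0 0"

```text
time_s: 25.95
position: [0.4589, 0.2582, 0.0168]
tcp_rot: [[-0.001, 1.0, 0.001], [1.0, 0.001, 0.0], [0.0, 0.001, -1.0]]
force: [-1.1, -0.2, 6.3]
opening: 0.412
grasp_force: 30.0
```

Emit:
drive_tool --pt "0 0 0 -0.15 0 0 0" --pt "0 0 0 -0.35 0 0 0" --pt "0 0 0 -0.55 0 0 0" --pt "0 0 0 -0.6 0 0 0" --pt "0 0 0 -0.6 0 0 0"

```text
time_s: 26.45
position: [0.4587, 0.2581, 0.0887]
tcp_rot: [[-0.001, 1.0, 0.001], [1.0, 0.001, 0.0], [0.0, 0.001, -1.0]]
force: [0.2, 0.0, 1.2]
opening: 0.413
grasp_force: 30.0
```

```bash
python3 -c "
from h import *
c=optics.capture('scene'); cv2.imwrite('pics/s5.png',cv2.resize(c['color'][200:350,340:540],None,fx=3,fy=3)); print(read_state()['position'],read_state()['force'])"
```

```text
[0.45808873 0.25785228 0.08792225] [-0.5302282   0.40898858 -0.66481257]
```

View pics/s5.png

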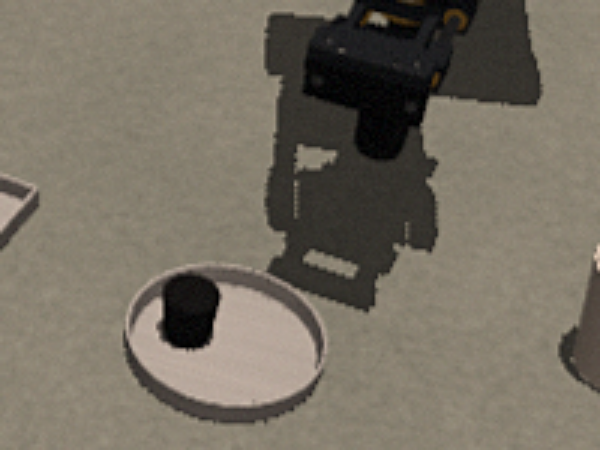

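The first stopper stands upright in the dish at (190,310), and the second is held at (380,130).

Emit:
drive_tool --pt "0 -0.04 0.3 0 0 0 0" --pt "0 -0.08 0.66 0 0 0 0" --pt "0 -0.08 0.7 0 0 0 0"

```text
time_s: 26.8
position: [0.5485, 0.2479, 0.0873]
tcp_rot: [[0.001, 1.0, 0.006], [1.0, -0.001, 0.001], [0.001, 0.006, -1.0]]
force: [0.2, 1.8, 0.0]
opening: 0.411
grasp_force: 30.0
```

Emit:
drive_tool --pt "0 -0.04 0.3 0 0 0 0" --pt "0 -0.08 0.65 0 0 0 0" --pt "0 -0.08 0.7 0 0 0 0" --pt "0 -0.08 0.7 0 0 0 0" --pt "0 -0.08 0.7 0 0 0 0"

```text
time_s: 27.3
position: [0.6238, 0.2388, 0.0865]
tcp_rot: [[-0.001, 1.0, -0.005], [1.0, 0.001, -0.001], [-0.001, -0.005, -1.0]]
force: [-0.7, 0.1, 0.3]
opening: 0.411
grasp_force: 30.0
```

Emit:
drive_tool --pt "0 0 0 0.2 0 0 0" --pt "0 0 0 0.35 0 0 0" --pt "0 0 0 0.46 0 0 0" --pt "0 0 0 0.53 0 0 0" --pt "0 0 0 0.56 0 0 0" --pt "0 0 0 0.568 0 0 0" --pt "0 0 0 0.568 0 0 0"

```text
time_s: 28.0
position: [0.6268, 0.2391, 0.0207]
tcp_rot: [[-0.001, 1.0, 0.001], [1.0, 0.001, 0.0], [0.0, 0.001, -1.0]]
force: [0.3, -0.1, 0.1]
opening: 0.41
grasp_force: 30.0
```

Emit:
drive_tool --pt "56 0 0 0 0 0 0" --pt "56 0 0 0 0 0 0" --pt "56 0 0 0 0 0 0" --pt "56 0 0 0 0 0 0" --pt "56 0 0 -0.3 0 0 0" --pt "56 0 0 -0.6 0 0 0" --pt "56 0 0 -0.9 0 0 0" --pt "56 0 0 -1 0 0 0"

```text
time_s: 28.8
position: [0.629, 0.2395, 0.1446]
tcp_rot: [[-0.001, 1.0, 0.008], [1.0, 0.001, 0.002], [0.002, 0.008, -1.0]]
force: [0.4, -0.6, 0.1]
opening: 0.64
grasp_force: 0.0
```

Emit:
drive_tool --pt "56 0 -0.3 0 0 0 0" --pt "56 0 -0.7 0 0 0 0" --pt "56 0 -1 0 0 0 0" --pt "56 0 -1 0 0 0 0"

```text
time_s: 29.2
position: [0.4984, 0.2382, 0.1387]
tcp_rot: [[-0.003, 1.0, -0.011], [1.0, 0.003, -0.002], [-0.002, -0.011, -1.0]]
force: [0.6, 1.1, -1.9]
opening: 0.646
grasp_force: 0.0
```

Emit:
drive_tool --pt "56 0 -0.3 0 0 0 0" --pt "56 0 -0.6 0 0 0 0" --pt "56 0 -0.6 0 0 0 0" --pt "56 0 -0.6 0 0 0 0"

```text
time_s: 29.6
position: [0.4348, 0.2389, 0.14]
tcp_rot: [[-0.002, 1.0, 0.001], [1.0, 0.002, 0.0], [0.0, 0.001, -1.0]]
force: [-0.1, 0.3, -0.6]
opening: 0.646
grasp_force: 0.0
```

Run:
```python
from h import *
np.set_printoptions(precision=4,suppress=True)
a=optics.capture('top');b=optics.capture('scene');T=Cam(a)
cv2.imwrite('pics/fin.png',cv2.vconcat([cv2.resize(a['color'][165:295,190:460],(783,290)),cv2.resize(b['color'][190:345,180:490],(783,300))]))
k=[c for c in cv2.findContours(((T.gray<90)*255).astype(np.uint8)[175:235,200:265],0,1)[0] if cv2.contourArea(c)>90]
for c in k: print(cen(c)+[200,175],cv2.contourArea(c),T.plane(cen(c)+[200,175],.039))
s=read_state();print(s['time_s'],s['position'],s['force'])
```

```text
[241.2443 202.6948] 219.0 [0.6186 0.185  0.039 ]
[218.9718 200.4859] 206.5 [0.6247 0.2364 0.039 ]
29.7 [0.4366 0.239  0.1402] [ 0.3514  0.8884 -0.1439]
```

View pics/fin.png

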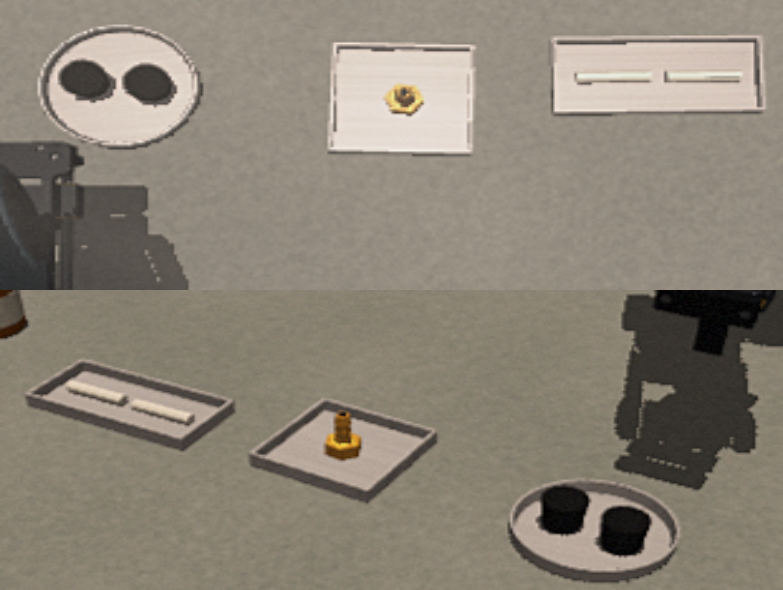

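All five parts lie or stand correctly: the stoppers are about 26 mm either side of the dish axis, the connector is upright, and the bars lie along the long tray.

```bash
python3 -c "
from rig import order; print(order.hand_in())"
```

```text
the job is handed in; nothing more can be done
None
```

The job is handed in at about 30 s on the robot's clock: both bars lie along the long tray, both stoppers stand upright in the dish, and the connector stands upright in the square tray; the bottle and beaker were left untouched (hand-in returned no verdict).

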